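# Clip the set tag onto the instrument cassette

## Robot

A 6-joint arm with a two-finger parallel gripper is mounted at the origin on the work surface. World frame = base frame: x ahead of the robot, y to its left, z up, the work surface at z = 0. Lengths are in mm, angles in degrees, forces in N, time in s.
With the tool pointing down it reaches from about 300 to 850 mm from the base axis. Payload 4.2 kg.
Tool frame: the origin (TCP) lies midway between the tips of the shut fingers; the grasp point (between the pads) lies 19 mm behind it; z points along the fingers, x is the direction in which the jaws open and shut, and the axes are right-handed (so a half turn about z gives the same grasp; the last joint's range is limited). The gripper opens to 91 mm and grips with 3 to 60 N. Pads are 32 mm wide; open, the fingers measure 118 mm over their backs; the gripper's body (76 mm by 178 mm) begins 60 mm behind the grasp point.
Start: joints at [73.51, 18.312, 89.639, -0, 72.044, -1.146], TCP at [152.153, 554.52, 213.976] pointing down, gripper open.
Joint ranges: [-177.97, 177.97], [-48.28, 115.42], [12.27, 149.76], [-77.06, 257.06], [2.81, 150.46], [-146.56, 146.56]. Speed limits (degrees/s): [147.25, 147.25, 180, 180, 180, 180].

## Interface

Orientations are given as [roll, pitch, yaw] about the fixed x, y, z axes, in that order (R = Rz(yaw) Ry(pitch) Rx(roll)).
In Python, from workcell import env gives the robot as it stands. The module is installed in compiled form; this text tells all that it offers.
- The arm moves only by the tool drive_tool, never from a script. Its argument "series" is a list of rows, each a list of 3 entries, a list of its own where there are three numbers: the closure, from 0 (fully open) to 1 (shut), then the shift along the tool's x, y, z in mm, then the turn, a rotation vector about the tool's x, y, z in rad. In form: [[gripper, [dx, dy, dz], [rx, ry, rz]], ...]. A call has exactly 5 rows; each row is the pose to reach, as a shift and turn from the pose commanded when the call began, along the tool's axes at that moment; what a row does not reach only later rows make up. A row lasts 1/10 s, in which the tool goes at most 50 mm and 8.59 degrees, less where a joint would pass 70% of its speed; a pose out of reach is approached as far as the arm can. A call with a gripper value outside its range is refused whole. The fingers move at their own pace and stop on an object; "squeeze" is the grip in N (left out, the last holds). Time passes only in rows, so rows that repeat a pose let the fingers close, or fill a call up. It gives the time, the measured TCP pose, the force and the opening at its end, in the units of the state.
- env.state(): the state, without advancing time (a new reading comes with each control period).
- env.grab_frame(name): name is "side" or "top"; returns a dict with "image" (400x640x3 uint8, red, green, blue), "K" (3x3 intrinsics, pixels), "origin" and "orientation" of the camera in the world. Camera axes: x right, y down, z forward; pixel columns grow to the right and rows downward; lengths in mm; the calibration is good to about 2 mm. A picture is of the moment at which its call begins. There is no depth.
- env.job_done(): hands the job in, once; it reports no verdict.
The state is a dict: "time_s": time; "qpos": joint angles; "qvel": joint speeds; "effort": joint torques, N m; "ee_pos": TCP position; "ee_rot": TCP orientation; "force": force on the tool from outside, world axes, zero at the start; "torque": the same for the moment, N m; "gripper_width": finger opening in mm.
Only numpy, scipy, OpenCV 4.12 (cv2) and the standard library are available. Lean on these libraries where they do the work, as an engineer would, in place of code of your own. Each camera call takes 0.05 s, during which the arm holds its last target.

## Task

Take the blue snap clip by its block and push it, gate first and lying flat, onto the upright bar of the dark eye on the instrument cassette until the gate has sprung shut behind the bar. Then draw the clip back in a firm but gentle tug, so that the bar pulls on the shut gate, to prove that it holds, and leave it lying flat on the lid. Never force it hard against the eye, and leave the bottle, bowl, buffer block and scissors where they are.

Things in the scene. Friction and masses are not known exactly. Their poses are not given: they have to be found in the camera images.
- clip_grip (a point): Centre (half-way up, 20 mm above the underside) of the snap clip's blue grip block: 36 mm long (x), 18 mm wide (y), 40 mm high (z); grasp it across y. The clip's axes: x from the block forward to the gate, y left, z up. Ahead of the block's foot lies a flat loop of 9 mm round steel bar, 45 mm wide outside, closed in front by a brass gate. It starts flat on the table; about 0.1 kg.
- clip_mouth (a point): Best place for the eye's bar to meet the gate: in the gate's centre line, 62 mm ahead of clip_grip, 2 mm left (+y) of it, 15.5 mm below it (4.5 mm above the underside). Axes as clip_grip. The gate, 7 mm round, is hinged 16 mm to the left (+y) of here and ends at the steel nose, about 11 mm to the right. The nose's front is 4.5 mm ahead. A bar 8 mm thick may enter 5 mm to either side.
- clip: The whole snap clip; origin at the middle of the block's underside, axes as clip_grip. With the bar's centre so far ahead (x) of this origin: at 70 mm the bar touches the shut gate; by 31 mm the gate has slipped off and sprung shut behind it; at 22 mm it strikes the block; drawn back, the shut gate (it cannot open outward) catches it at 54 mm. Inside, the loop is 27 mm wide.
- gate (a joint): Angle of the clip's sprung gate (a brass rod, gate_c0): 0 shut, growing inward to 1.45 rad at most. A bar pressed into the mouth needs about 3 to 8 N to open it; it springs shut by itself. More than 15 N means that it is jammed or misplaced and would bend.
- eye_mid (a point): Middle of the slot in which the dark eye is clamped, 20 mm above the lid; fixed to the cassette. The eye's upright bar stands up to 12 mm before or behind this point along x (not measured: feel for it) and within 0.5 mm of it in y; the eye itself does not give. x points from the bar to the eye's block, z up. Push the clip on along +x, its own x along this x.
- eye: The rigid dark steel eye with its slot plate; origin on the lid, 20 mm below eye_mid. Upright front bar (eye_set_c0), round, 8 mm thick; from its top a level bar (upper side 52 mm above the lid) runs back to a block 26 mm wide and 54 mm high, whose face is 42 mm behind the bar's axis. The lid is free at least 115 mm in front of the bar (-x) and 65 mm to each side.
- cassette: The fixed steel instrument cassette with perforated lid, 234 x 134 mm and 45 mm high; its origin is the centre of its underside, 12 mm nearer the front (-x) than eye_mid.
- bottle: Amber bottle, 44 mm across, 115 mm high, a bystander; origin at the centre of its foot.
- bowl: White bowl, 80 mm across, 35 mm high, a bystander; origin at the centre of its foot.
- buffer: Orange nail buffer block, 90 x 26 x 26 mm, a bystander; origin at the centre of its underside.
- scissors: Small steel nail scissors lying flat, about 100 mm long and 6 mm high, a bystander; origin near the pivot on the underside.
Mind the look-alikes: they are no part of the job. What is shaped like the clip but green or pink is not meant.

How it is judged (in metres and radians):
On the way, in this order (a step that is already met when the one before it is completed fails the run):
1. the eye's bar presses the gate open from the front (value of joint gate above 0.5 rad and contact force between clip and eye above 0.5 N and x of eye_set_c0 in the frame of clip_grip between 0.022 and 0.062 m and y of eye_set_c0 in the frame of clip_grip between -0.014 and 0.014 m), for 0.02 s.
2. the bar is inside the loop and the gate has sprung shut (x of eye_set_c0 in the frame of clip_grip between 0.02 and 0.058 m and y of eye_set_c0 in the frame of clip_grip between -0.014 and 0.014 m and value of joint gate below 0.12 rad), for 0.1 s.
3. the clip is drawn back so that the bar pulls on the shut gate with more than 3 N for 0.2 s (contact force between gate_c0 and eye above 3 N and x of eye_set_c0 in the frame of clip_grip between 0.05 and 0.06 m and y of eye_set_c0 in the frame of clip_grip between -0.014 and 0.014 m and value of joint gate below 0.12 rad), for 0.2 s.
At the end, for the whole second after the job is handed in: The eye's bar is inside the clip's loop, the gate is shut (under 0.12 rad), and the clip lies flat (tilt under 0.12 rad, within 5 mm of resting height) and still on the cassette's lid (all of step 2 and angle between clip_grip's own z axis and vertical below 0.12 rad and z of clip_grip in the frame of eye between 0.015 and 0.025 m and linear speed of clip below 0.02 m/s); the robot touches nothing.
It fails at once if the clip is forced against the eye with more than 16 N (contact force between clip and eye above 16 N).
It fails at once if the robot pushes on the eye with more than 15 N (contact force between the arm and eye above 15 N).
It fails at once if a bystander is moved by more than 20 mm (distance of any of bottle, bowl, buffer, scissors from where it was at the start of the episode above 0.02 m).
It also fails if it takes over 51 s, if anything falls off the work surface, if the arm or the gripper's body presses on something with over 40 N, if the wrist force passes 120 N, or if a joint passes its speed limit or range.

## Working session

There is one attempt and no reset: what is moved stays moved. The work goes in short steps, Python scripts to look and compute and a tool call to move; the robot and the scene stay as the last step left them, time stands still between calls to the robot, and variables do not carry over. Pictures are saved under pics/ and viewed, and the job is handed in when it is done.

Besides the shell and the picture viewer there is one more tool, called as a command line: name --argument value ..., lists and objects as JSON in quotes. drive_tool: Moves the arm, as the interface text tells. Its arguments: {"type":"object","properties":{"series":{"type":"array","items":{"type":"array"}},"squeeze":{"type":"number"}},"required":["series"]}

```bash
mkdir -p pics; ls
python3 - <<'E'
from workcell import env
import cv2,numpy as np,pickle
print(env.state())
for n in("top","side"):
    f=env.grab_frame(n); pickle.dump(f,open(f"{n}0.pkl","wb"))
    cv2.imwrite(f"pics/{n}0.png",f["image"][:,:,::-1]); print(n,f["K"],f["origin"],f["orientation"])
E
```

```text
pics
{'time_s': 0.0, 'qpos': array([ 7.35104136e+01,  1.83521045e+01,  8.97053831e+01,  1.70061207e-03,
        7.20446154e+01, -1.14718315e+00]), 'qvel': array([ 0.03307998,  0.01300376,  0.11085268, -0.01822161,  0.03763038,
       -0.00311244]), 'effort': array([ 6.57077703e-05, -4.12456226e+01, -2.31973332e+01,  7.28640589e-02,
        4.54732880e-02, -1.36641665e-04]), 'ee_pos': array([151.99745414, 554.02651266, 213.12257481]), 'ee_rot': array([-1.79996339e+02,  1.02050224e-01,  7.46570743e+01]), 'force': array([ 0.40738992, -0.32061636, -0.12790831]), 'torque': array([0.00892684, 0.01146589, 0.0172486 ]), 'gripper_width': 90.98920202776567}
top [[474.2543386    0.         324.04968674]
 [  0.         474.2543386  189.96673498]
 [  0.           0.           1.        ]] [ 566.83261232   -7.99106301 1321.06331746] [-1.78570477e+02  1.19882649e-01 -8.86167600e+01]
side [[375.45676918   0.         322.29420251]
 [  0.         375.45676918 195.73356641]
 [  0.           0.           1.        ]] [ 473.65425666 -612.63455583  758.49429595] [-137.42274617   -0.99951015  -11.95173344]
```

View pics/top0.png

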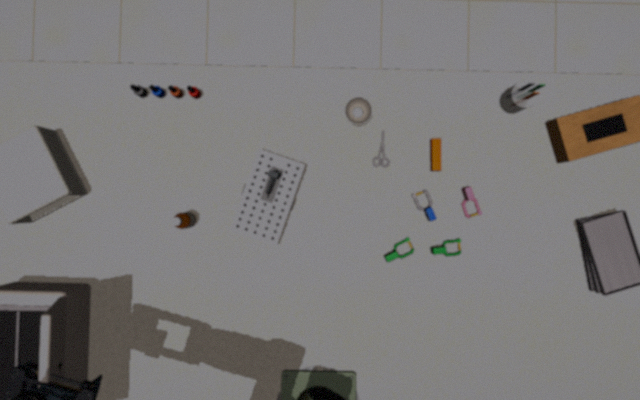

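View pics/side0.png

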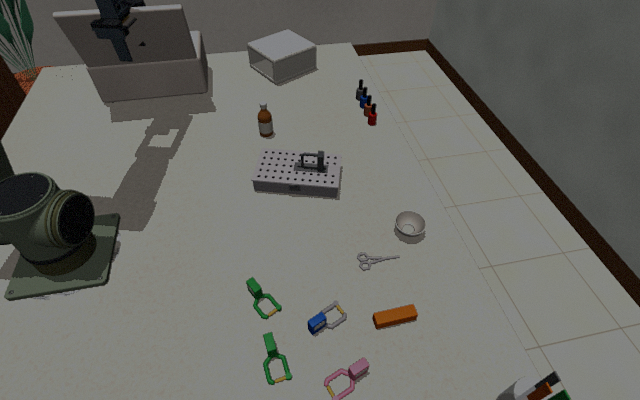

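```bash
cat > h.py <<'E'
import numpy as np,cv2,pickle
from scipy.spatial.transform import Rotation as R
def cam(f): return np.array(f["K"]),np.array(f["origin"]),R.from_euler("xyz",f["orientation"],degrees=True).as_matrix()
def ray(f,uv):
    K,o,Rm=cam(f); d=Rm@np.linalg.solve(K,[uv[0],uv[1],1.]); return o,d/np.linalg.norm(d)
def onz(f,uv,z):
    o,d=ray(f,uv); return o+d*(z-o[2])/d[2]
def proj(f,p):
    K,o,Rm=cam(f); q=K@(Rm.T@(np.array(p,float)-o)); return q[:2]/q[2]
def tri(f1,a,f2,b):
    o1,d1=ray(f1,a);o2,d2=ray(f2,b)
    s=np.linalg.lstsq(np.c_[d1,-d2],o2-o1,rcond=None)[0]
    p,q=o1+s[0]*d1,o2+s[1]*d2; return (p+q)/2,np.linalg.norm(p-q)
def crop(f,u0,v0,u1,v1,k,name):
    im=f["image"][v0:v1,u0:u1,::-1]; im=cv2.resize(im,None,fx=k,fy=k,interpolation=cv2.INTER_CUBIC)
    im=cv2.convertScaleAbs(im,alpha=1.5,beta=10); 
    for u in range(u0,u1,10): cv2.putText(im,str(u),((u-u0)*k,8),0,.3,(0,0,255)); cv2.line(im,((u-u0)*k,10),((u-u0)*k,14),(0,0,255))
    for v in range(v0,v1,10): cv2.putText(im,str(v),(0,(v-v0)*k+4),0,.3,(0,0,255))
    cv2.imwrite("pics/"+name,im)
L=lambda n:pickle.load(open(n+".pkl","rb"))
E
python3 - <<'E'
from h import *
t,s=L("top0"),L("side0")
crop(t,230,140,310,245,5,"cas_t.png")
crop(s,245,140,350,205,7,"cas_s.png")
crop(t,380,120,500,270,4,"clip_t.png")
crop(s,295,285,430,345,5,"clip_s.png")
E
```

```text
(no output)
```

View pics/cas_t.png

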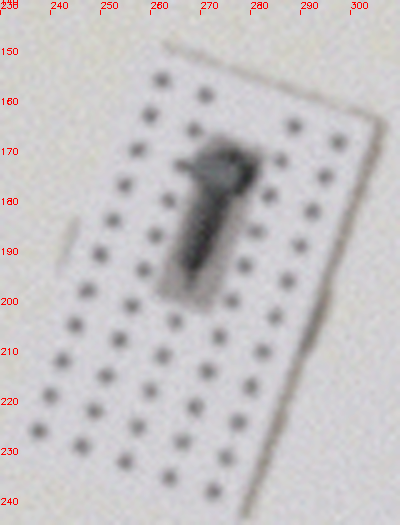

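View pics/cas_s.png

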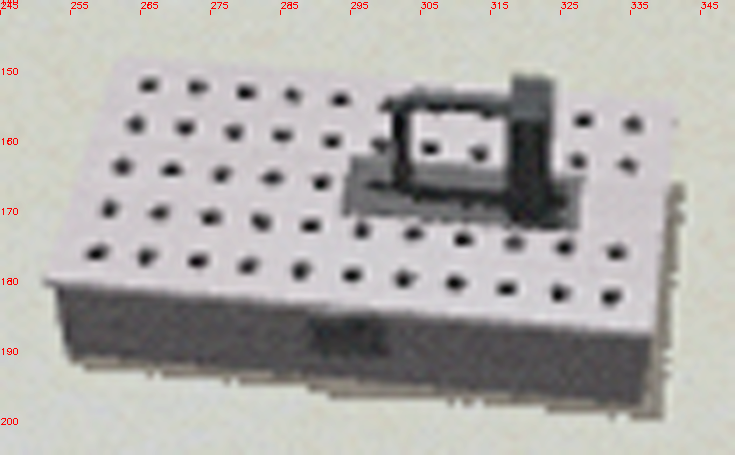

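View pics/clip_t.png

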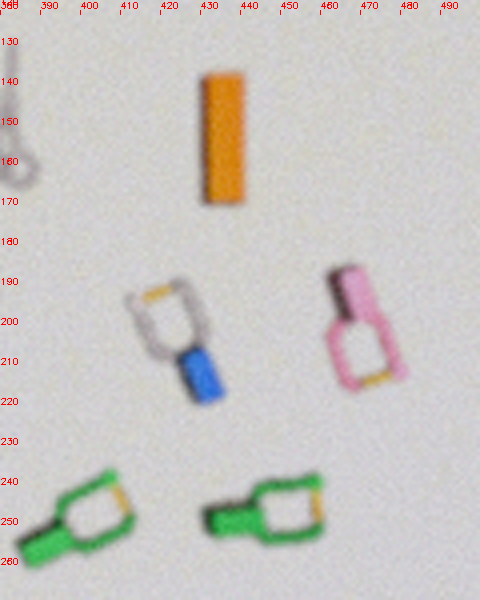

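View pics/clip_s.png

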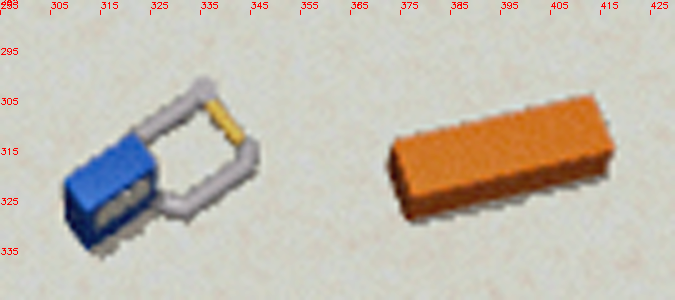

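Run:
```python
from h import *
t,s=L("top0"),L("side0")
for n,f,roi in(("top",t,(400,180,450,230)),("side",s,(295,290,350,345))):
    im=f["image"]; u0,v0,u1,v1=roi
    hsv=cv2.cvtColor(im,cv2.COLOR_RGB2HSV)[v0:v1,u0:u1]
    m=cv2.inRange(hsv,(100,120,40),(130,255,255))
    for vth in (0,110,130,150):
        mm=(m>0)&(hsv[...,2]>vth)
        ys,xs=np.nonzero(mm)
        if len(xs)<10: continue
        pts=np.c_[xs+u0,ys+v0].astype(np.float32)
        r=cv2.minAreaRect(pts); print(n,vth,len(xs),pts.mean(0),r,onz(f,r[0],40).round(1))
    g=cv2.inRange(hsv,(15,90,60),(32,255,255)); ys,xs=np.nonzero(g)
    c=np.array([xs.mean()+u0,ys.mean()+v0]); pts=np.c_[xs+u0,ys+v0].astype(np.float32); print(n,"gate",c,onz(f,c,4.5).round(1),cv2.minAreaRect(pts))
# eye
for n,p in (("barfoot side",(301.7,167)),):
    print(n,onz(s,p,47))
for a in [(261.5,149),(305,164),(277.5,243)]: print("lid corner",a,onz(t,a,45).round(1))
for a in [(253,180),(338,187.5),(341,154.5)]: print("lid corner side",a,onz(s,a,45).round(1))
```

```text
top 0 81 [430.01236 213.32098] ((429.8362121582031, 213.28448486328125), (12.99933910369873, 6.5653228759765625), 66.80140686035156) [ 542.7 -291.3   40. ]
top 110 65 [430.72308 213.81538] ((430.5776062011719, 213.68104553222656), (11.686273574829102, 5.514871120452881), 66.80140686035156) [ 541.7 -293.4   40. ]
top 130 45 [431.04443 213.75555] ((430.9500427246094, 213.85000610351562), (10.435516357421875, 4.427187919616699), 71.56504821777344) [ 541.2 -294.4   40. ]
top gate [418.5 193. ] [ 597.5 -266.7    4.5] ((418.5000305175781, 193.0), (1.3416407108306885, 5.366563320159912), 63.43495178222656)
side 0 207 [316.24155 322.0628 ] ((316.6543884277344, 322.7919616699219), (13.845020294189453, 20.972339630126953), 55.00798034667969) [ 540.8 -301.7   40. ]
side 110 126 [316.53174 319.0238 ] ((316.6007080078125, 318.9295349121094), (7.455010890960693, 16.630409240722656), 55.00798034667969) [ 542.3 -293.9   40. ]
side gate [339.5    308.9375] [ 598.1 -266.     4.5] ((339.3049011230469, 308.7560729980469), (9.995121002197266, 2.967301607131958), 51.34019470214844)
barfoot side [587.63974048 140.89266766  47.        ]
lid corner (261.5, 149) [705.1 166.8  45. ]
lid corner (305, 164) [667.4  48.5  45. ]
lid corner (277.5, 243) [453.2 116.9  45. ]
lid corner side (253, 180) [451.6 117.6  45. ]
lid corner side (338, 187.5) [668.4  47.2  45. ]
lid corner side (341, 154.5) [707.7 173.4  45. ]
```

Run:
```python
from h import *
t,s=L("top0"),L("side0")
crop(t,255,160,290,205,14,"eye_t.png")
crop(s,292,145,330,178,16,"eye_s.png")
```

```text
(no output)
```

View pics/eye_t.png

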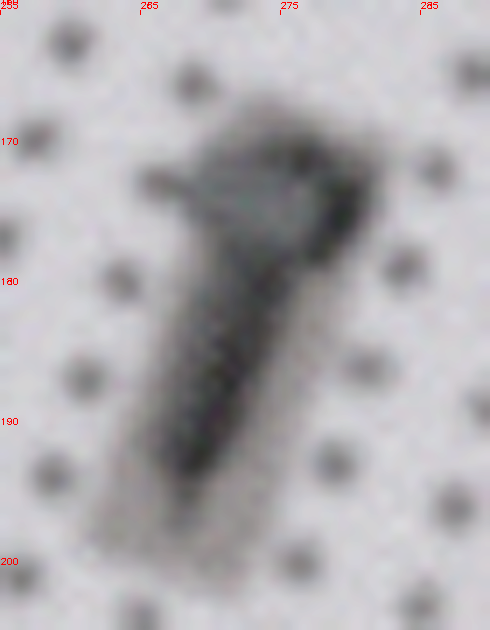

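View pics/eye_s.png

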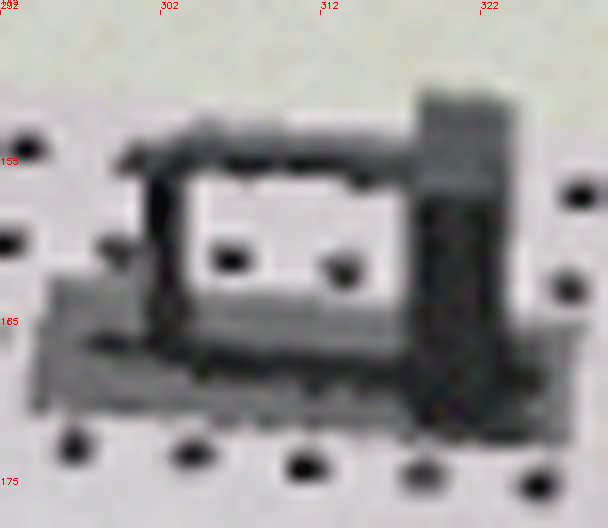

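Run:
```python
from h import *
t,s=L("top0"),L("side0")
for n,f,roi in(("top",t,(232,145,310,245)),("side",s,(250,148,345,186))):
    u0,v0,u1,v1=roi;k=6
    g=cv2.cvtColor(f["image"],cv2.COLOR_RGB2GRAY)[v0:v1,u0:u1].astype(np.float32)
    g=cv2.resize(g,None,fx=k,fy=k,interpolation=cv2.INTER_CUBIC)
    bg=cv2.morphologyEx(g,cv2.MORPH_CLOSE,np.ones((5*k,5*k)))
    m=((bg-g)>25).astype(np.uint8)
    nn,lab,st,ce=cv2.connectedComponentsWithStats(m)
    P=[]
    for i in range(1,nn):
        if 3*k*k*.4<st[i,4]<10*k*k:
            uv=(ce[i]+.5)/k-.5+[u0,v0]; P.append(onz(f,uv,45)[:2])
    P=np.array(P)
    # fit grid: yaw from neighbour vectors
    D=(P[None]-P[:,None]).reshape(-1,2); r=np.linalg.norm(D,axis=1)
    D=D[(r>12)&(r<27)]; r=np.linalg.norm(D,axis=1); a=np.degrees(np.arctan2(D[:,1],D[:,0]))
    b=(a+17+45)%90-45-17
    ok=abs(b+17)<8
    yaw=np.median(b[ok]); print(n,len(P),"yaw",yaw,"spacing",np.median(r[ok]))
    c,sn=np.cos(np.radians(yaw)),np.sin(np.radians(yaw)); Q=P@np.array([[c,-sn],[sn,c]])
    print(np.sort(Q[:,0]).round(0)); print(np.sort(Q[:,1]).round(0))
    mid=np.array([(Q[:,0].min()+Q[:,0].max())/2,(Q[:,1].min()+Q[:,1].max())/2]); print("mid",np.array([[c,-sn],[sn,c]])@mid)
# bar foot/top with both
for uv in [(301.9,155.5),(301.9,160),(301.9,166)]: print(onz(s,uv,45+{155.5:46,160:25,166:2}[uv[1]]).round(1))
for z in (97,95): print("top bar end", onz(t,(268,193.7),z).round(1))
```

```text
top 51 yaw -18.106243250602716 spacing 20.50991271460702
[402. 402. 402. 402. 403. 422. 422. 422. 422. 422. 442. 442. 442. 442.
 442. 462. 462. 462. 462. 463. 482. 482. 482. 482. 482. 502. 502. 502.
 502. 522. 522. 522. 523. 542. 542. 542. 542. 550. 562. 562. 562. 563.
 576. 582. 582. 582. 582. 602. 602. 602. 602.]
[269. 270. 270. 270. 270. 270. 270. 270. 270. 270. 270. 294. 294. 295.
 295. 295. 295. 295. 295. 295. 295. 295. 319. 320. 320. 320. 320. 320.
 320. 344. 345. 345. 345. 345. 345. 345. 345. 345. 346. 346. 369. 370.
 370. 370. 370. 370. 370. 370. 370. 370. 371.]
mid [576.56354714 148.18299532]
side 47 yaw -18.06124548164459 spacing 20.549789383589115
[392. 403. 403. 403. 403. 404. 422. 423. 423. 423. 423. 443. 443. 443.
 443. 443. 463. 463. 463. 463. 463. 482. 483. 483. 483. 483. 493. 503.
 503. 523. 523. 523. 543. 543. 543. 554. 563. 563. 579. 583. 583. 583.
 583. 603. 603. 603. 603.]
[249. 270. 270. 270. 270. 270. 270. 270. 270. 270. 270. 270. 295. 295.
 295. 295. 295. 295. 295. 295. 295. 295. 296. 308. 319. 320. 320. 320.
 320. 321. 345. 345. 345. 345. 345. 345. 346. 346. 346. 369. 370. 370.
 370. 370. 370. 370. 393.]
mid [572.31965662 151.01114199]
[588.8 138.5  91. ]
[589.2 143.9  70. ]
[588.9 144.8  47. ]
top bar end [584.2 139.8  97. ]
top bar end [584.2 140.   95. ]
```

```bash
cat > plan.py <<'E'
import sys,numpy as np
from workcell import env
def show():
    s=env.state(); print("t%.2f"%s["time_s"],"pos",s["ee_pos"].round(1),"rot",s["ee_rot"].round(2),"F",s["force"].round(2),"T",s["torque"].round(2),"w%.1f"%s["gripper_width"],"j",s["qpos"].round(0)); return s
def plan(x,y,z,yaw,frac=1.):
    s=show(); p=s["ee_pos"]; y0=np.radians(s["ee_rot"][2]); d=(np.array([x,y,z])-p)*frac
    dyaw=((yaw-s["ee_rot"][2]+180)%360-180)*frac
    X=np.array([np.cos(y0),np.sin(y0),0]);Y=np.array([np.sin(y0),-np.cos(y0),0])
    print("shift",[round(float(v),1) for v in (d@X,d@Y,-d[2])],"rz",round(float(-np.radians(dyaw)),4),"len",round(float(np.linalg.norm(d)),1))
if __name__=="__main__":
    a=[float(v) for v in sys.argv[1:]]
    plan(*a) if a else show()
E
python3 plan.py 542 -293.5 160 -65.5 .25
```

```text
t0.10 pos [152.  554.1 213.2] rot [-1.800e+02  9.000e-02  7.465e+01] F [ 0.43  0.07 -0.61] T [ 0.02 -0.03  0.01] w91.4 j [74. 18. 90.  0. 72. -1.]
shift [-178.5, 150.1, 13.3] rz 0.6115 len 233.6
```

drive_tool --series '[[0.3,[-36,30,0],[0,0,0.12]],[0.3,[-71,60,0],[0,0,0.24]],[0.3,[-107,90,0],[0,0,0.36]],[0.3,[-142,120,0],[0,0,0.48]],[0.3,[-178,150,0],[0,0,0.6]]]' --squeeze 40

```text
time_s: 0.6
ee_pos: [250.0, 341.3, 213.6]
ee_rot: [180.0, 0.0, 40.0]
force: [0.7, -0.4, -0.4]
gripper_width: 64.2
```

```bash
python3 plan.py 542 -293.5 160 -65.5 .3333
```

```text
t0.60 pos [250.  341.3 213.6] rot [1.7998e+02 1.0000e-02 4.0040e+01] F [ 0.69 -0.42 -0.39] T [-0.09 -0.02 -0.02] w64.2 j [ 52.   5. 108.  -0.  68.  12.]
shift [-61.6, 224.6, 17.9] rz 0.614 len 233.6
```

drive_tool --series '[[0.3,[-12,45,0],[0,0,0.12]],[0.3,[-25,90,0],[0,0,0.24]],[0.3,[-37,135,0],[0,0,0.36]],[0.3,[-50,180,0],[0,0,0.48]],[0.3,[-62,225,0],[0,0,0.61]]]'

```text
time_s: 1.1
ee_pos: [347.9, 129.6, 213.9]
ee_rot: [-180.0, -0.0, 5.0]
force: [1.0, 0.7, 0.4]
gripper_width: 63.7
```

```bash
python3 plan.py 542 -293.5 160 -65.5 .5
```

```text
t1.10 pos [347.9 129.6 213.9] rot [-1.7999e+02 -1.0000e-02  5.0500e+00] F [1.   0.7  0.42] T [-0.05  0.02 -0.02] w63.7 j [ 19.  -0. 113.   0.  68.  14.]
shift [78.0, 219.3, 26.9] rz 0.6157 len 234.3
```

drive_tool --series '[[0.3,[16,44,0],[0,0,0.12]],[0.3,[31,88,0],[0,0,0.24]],[0.3,[47,132,0],[0,0,0.36]],[0.3,[62,176,0],[0,0,0.48]],[0.3,[78,219,0],[0,0,0.61]]]'

```text
time_s: 1.6
ee_pos: [446.0, -81.4, 213.7]
ee_rot: [-180.0, 0.0, -30.0]
force: [-0.0, 0.2, 0.6]
gripper_width: 63.8
```

```bash
python3 plan.py 542 -293.5 100 -65.5
```

```text
t1.60 pos [446.  -81.4 213.7] rot [-1.7999e+02  3.0000e-02 -2.9970e+01] F [-0.03  0.24  0.6 ] T [-0.02  0.09  0.04] w63.8 j [-12.   7. 104.   0.  68.  18.]
shift [189.1, 135.8, 113.7] rz 0.6202 len 259.1
```

drive_tool --series '[[0.3,[38,27,20],[0,0,0.12]],[0.3,[76,54,40],[0,0,0.24]],[0.3,[113,81,60],[0,0,0.36]],[0.3,[151,108,75],[0,0,0.48]],[0.3,[189,136,90],[0,0,0.62]]]'

```text
time_s: 2.1
ee_pos: [543.1, -292.6, 122.5]
ee_rot: [180.0, 0.1, -65.5]
force: [0.8, -0.1, 0.6]
gripper_width: 63.6
```

Run:
```python
from h import *
from workcell import env
from plan import *
plan(542,-293.5,10,-65.5)
for n in("top","side"):
    f=env.grab_frame(n); pickle.dump(f,open(f"{n}1.pkl","wb"))
crop(L("side1"),270,230,380,345,5,"s1.png")
```

```text
t2.10 pos [ 543.1 -292.6  122.5] rot [ 1.7997e+02  8.0000e-02 -6.5480e+01] F [ 0.84 -0.1   0.6 ] T [-0.05  0.13 -0.01] w63.6 j [-29.  26.  91.   0.  63.  36.]
shift [0.3, 1.4, 112.5] rz 0.0004 len 112.5
```

View pics/s1.png

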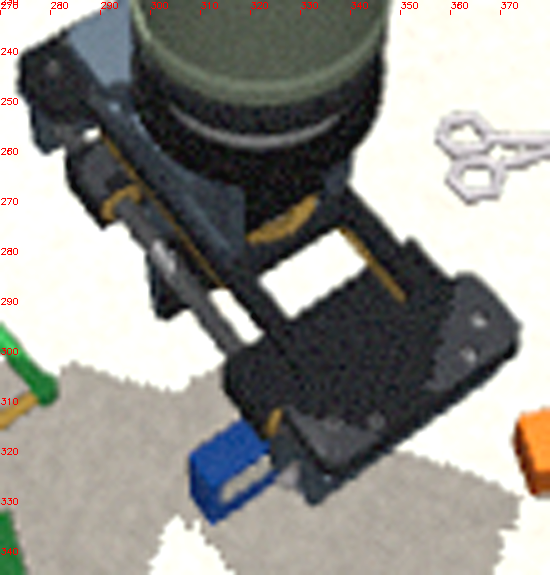

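drive_tool --series '[[0.3,[0,1.4,30],[0,0,0]],[0.3,[0,1.4,60],[0,0,0]],[0.3,[0,1.4,85],[0,0,0]],[0.3,[0,1.4,105],[0,0,0]],[0.3,[0,1.4,112],[0,0,0]]]'

```text
time_s: 2.7
ee_pos: [539.9, -290.0, 9.8]
ee_rot: [179.8, 0.2, -65.1]
force: [0.8, 0.0, 0.1]
gripper_width: 63.8
```

drive_tool --series '[[1,[0,0,0],[0,0,0]],[1,[0,0,0],[0,0,0]],[1,[0,0,0],[0,0,0]],[1,[0,0,0],[0,0,0]],[1,[0,0,0],[0,0,0]]]' --squeeze 40

```text
time_s: 3.2
ee_pos: [542.0, -291.8, 12.7]
ee_rot: [-180.0, -0.1, -65.1]
force: [0.8, -1.0, 0.2]
gripper_width: 26.6
```

drive_tool --series '[[1,[0,0,0],[0,0,0]],[1,[0,0,0],[0,0,0]],[1,[0,0,0],[0,0,0]],[1,[0,0,0],[0,0,0]],[1,[0,0,0],[0,0,0]]]'

```text
time_s: 3.7
ee_pos: [541.9, -291.8, 12.3]
ee_rot: [-180.0, -0.0, -65.1]
force: [0.0, -0.1, 4.4]
gripper_width: 17.9
```

```bash
python3 plan.py 542 -293.5 10 -65.5
```

```text
t3.70 pos [ 541.9 -291.8   12.3] rot [-1.7997e+02 -3.0000e-02 -6.5150e+01] F [ 0.04 -0.08  4.36] T [-0.08  0.25 -0.  ] w17.9 j [-29.  32.  99.   0.  49.  36.]
shift [1.6, 0.7, 2.3] rz 0.0062 len 2.9
```

drive_tool --series '[[1,[0,0,-8],[0,0,0]],[1,[0,0,-30],[0,0,0]],[1,[0,0,-65],[0,0,0]],[1,[0,0,-100],[0,0,0]],[1,[0,0,-125],[0,0,0]]]'

```text
time_s: 4.2
ee_pos: [542.0, -291.7, 139.1]
ee_rot: [-179.9, -0.1, -65.1]
force: [-0.2, -0.5, -0.8]
gripper_width: 18.1
```

```bash
python3 plan.py 474.8 179.3 140 -108.1 .5
```

```text
t4.20 pos [ 542.  -291.7  139.1] rot [-1.7994e+02 -7.0000e-02 -6.5140e+01] F [-0.17 -0.46 -0.84] T [-0.15  0.12  0.03] w18.1 j [-29.  25.  91.   0.  64.  36.]
shift [-227.8, -68.5, -0.4] rz 0.3749 len 237.9
```

drive_tool --series '[[1,[-40,-12,0],[0,0,0.07]],[1,[-87,-26,0],[0,0,0.15]],[1,[-134,-40,0],[0,0,0.22]],[1,[-181,-54,0],[0,0,0.3]],[1,[-228,-68,0],[0,0,0.37]]]'

```text
time_s: 4.7
ee_pos: [506.5, -54.3, 136.9]
ee_rot: [180.0, 0.0, -86.6]
force: [1.4, 1.0, -0.8]
gripper_width: 17.8
```

```bash
python3 plan.py 474.8 179.3 140 -108.1 1
```

```text
t4.70 pos [506.5 -54.3 136.9] rot [ 1.7997e+02  3.0000e-02 -8.6560e+01] F [ 1.39  0.96 -0.78] T [-0.09  0.13  0.  ] w17.8 j [ -7.  16. 105.   0.  59.  79.]
shift [-235.1, 17.6, -3.1] rz 0.376 len 235.8
```

drive_tool --series '[[1,[-49,4,0],[0,0,0.08]],[1,[-98,7,0],[0,0,0.16]],[1,[-147,11,0],[0,0,0.24]],[1,[-195,14,0],[0,0,0.32]],[1,[-235,17,-3],[0,0,0.376]]]'

```text
time_s: 5.2
ee_pos: [474.2, 179.5, 139.7]
ee_rot: [179.9, -0.0, -108.0]
force: [0.5, -0.9, -0.7]
gripper_width: 17.1
```

drive_tool --series '[[1,[0,0,10],[0,0,0]],[1,[0,0,20],[0,0,0]],[1,[0,0,30],[0,0,0]],[1,[0,0,40],[0,0,0]],[1,[0,0,40],[0,0,0]]]'

```text
time_s: 5.7
ee_pos: [474.5, 175.7, 98.0]
ee_rot: [179.8, -0.1, -108.0]
force: [-1.3, -0.6, -0.9]
gripper_width: 17.7
```

Run:
```python
from h import *
from workcell import env
from plan import *
for n in("top","side"):
    f=env.grab_frame(n); pickle.dump(f,open(f"{n}2.pkl","wb"))
plan(474.8,179.3,63,-108.1)
crop(L("side2"),220,80,360,210,5,"s2.png")
crop(L("top2"),225,140,325,260,5,"t2.png")
```

```text
t5.80 pos [475.7 176.4  99.6] rot [ 1.7996e+02 -3.0000e-02 -1.0797e+02] F [-0.47  0.74 -0.93] T [-0.02  0.17 -0.05] w17.9 j [ 19.  18. 108.   0.  54. 127.]
shift [-2.5, 1.7, 36.6] rz 0.0022 len 36.7
```

View pics/s2.png

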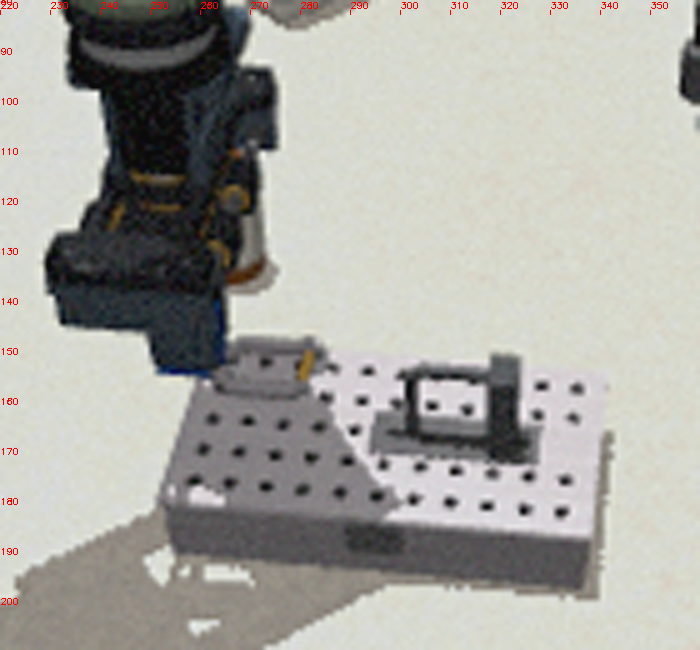

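View pics/t2.png

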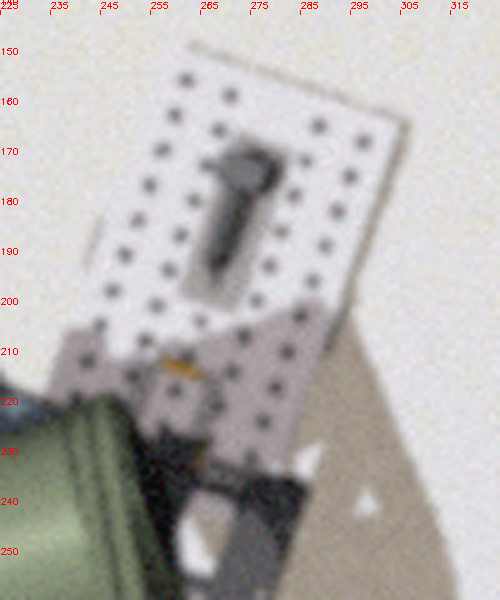

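```bash
cat >> h.py <<'E'
TH=np.radians(-18.1); c,sn=np.cos(TH),np.sin(TH)
def Q(p): return np.array([c*p[0]+sn*p[1], -sn*p[0]+c*p[1], p[2]])
def gold(f,roi):
    u0,v0,u1,v1=roi; hsv=cv2.cvtColor(f["image"],cv2.COLOR_RGB2HSV)[v0:v1,u0:u1]
    g=cv2.inRange(hsv,(12,100,60),(35,255,255)); ys,xs=np.nonzero(g); w=hsv[ys,xs,1].astype(float)
    return np.array([np.average(xs,weights=w)+u0,np.average(ys,weights=w)+v0]),len(xs)
E
python3 - <<'E'
from h import *
t,s=L("top2"),L("side2")
a,na=gold(t,(250,206,270,220)); b,nb=gold(s,(276,145,290,160)); print(a,na,b,nb)
p,e=tri(t,a,s,b); print(p,e,"Q",Q(p),"tcp Q",Q([475.5,176.4,99.6]))
print(Q(onz(t,a,91.5)),Q(onz(s,b,91.5)))
E
```

```text
[260.66817269 213.0185743 ] 15 [280.74483083 152.64473684] 14
[534.24309288 157.73506676  93.4808708 ] 0.8635835778550544 Q [458.80189693 315.90639904  93.4808708 ] tcp Q [397.1669082  315.39761735  99.6       ]
[458.24414774 316.06039692  91.5       ] [458.68954731 318.20911424  91.5       ]
```

drive_tool --series '[[1,[-1,0,10],[0,0,0]],[1,[-2.5,0,20],[0,0,0]],[1,[-2.5,0,30],[0,0,0]],[1,[-2.5,0,36],[0,0,0]],[1,[-2.5,0,39],[0,0,0.002]]]'

```text
time_s: 6.3
ee_pos: [475.8, 179.6, 59.9]
ee_rot: [179.9, -0.1, -108.0]
force: [-0.3, -0.6, -1.2]
gripper_width: 18.0
```

drive_tool --series '[[1,[0,0,0],[0,0,0]],[1,[0,0,0],[0,0,0]],[1,[0,0,0],[0,0,0]],[1,[0,0,0],[0,0,0]],[1,[0,0,0],[0,0,0]]]'

```text
time_s: 6.8
ee_pos: [476.5, 179.8, 61.2]
ee_rot: [-180.0, 0.0, -108.0]
force: [0.5, 0.1, -0.2]
gripper_width: 18.0
```

Run:
```python
from h import *
from plan import *
s=show(); print(Q(s["ee_pos"]))
```

```text
t6.80 pos [476.5 179.8  61.2] rot [-1.7997e+02  3.0000e-02 -1.0800e+02] F [ 0.45  0.11 -0.15] T [0.   0.17 0.01] w18.0 j [ 19.  21. 110.   0.  48. 127.]
[397.12078544 318.90744546  61.22112982]
```

drive_tool --series '[[1,[0.5,-8,0.5],[0,0,0]],[1,[0.5,-16,1],[0,0,0]],[1,[0.5,-24,1.5],[0,0,0]],[1,[0.5,-32,1.5],[0,0,0]],[1,[0.5,-38,1.5],[0,0,0]]]'

```text
time_s: 7.3
ee_pos: [513.4, 167.1, 59.4]
ee_rot: [-180.0, 0.0, -108.0]
force: [0.5, 0.2, -1.5]
gripper_width: 17.6
```

drive_tool --series '[[1,[0,0,0],[0,0,0]],[1,[0,0,0],[0,0,0]],[1,[0,0,0],[0,0,0]],[1,[0,0,0],[0,0,0]],[1,[0,0,0],[0,0,0]]]'

```text
time_s: 7.8
ee_pos: [512.2, 167.6, 59.5]
ee_rot: [-180.0, 0.0, -108.0]
force: [0.0, -0.1, -0.7]
gripper_width: 17.9
```

Run:
```python
from h import *
from workcell import env
from plan import *
for n in("top","side"):
    f=env.grab_frame(n); pickle.dump(f,open(f"{n}3.pkl","wb"))
s=show(); print(Q(s["ee_pos"]))
crop(L("side3"),250,130,340,190,8,"s3.png")
crop(L("top3"),240,160,300,240,7,"t3.png")
```

```text
t7.90 pos [512.2 167.6  59.5] rot [-1.8000e+02  1.0000e-02 -1.0799e+02] F [-0.21 -0.16 -0.76] T [ 0.    0.22 -0.04] w17.9 j [ 17.  24. 107.   0.  50. 125.]
[434.82098313 318.40940995  59.51692341]
```

View pics/s3.png

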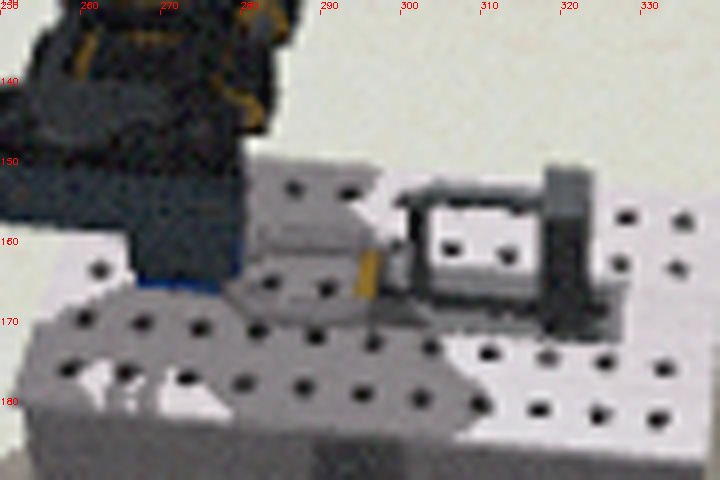

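View pics/t3.png

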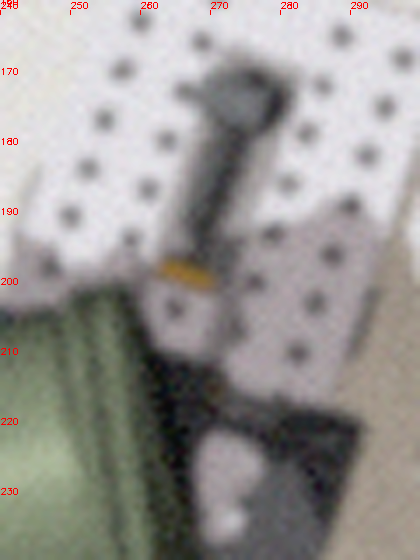

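drive_tool --series '[[1,[0,-2,0],[0,0,0]],[1,[0,-4,0],[0,0,0]],[1,[0,-6,0],[0,0,0]],[1,[0,-7,0],[0,0,0]],[1,[0,-7,0],[0,0,0]]]'

```text
time_s: 8.4
ee_pos: [519.2, 165.2, 59.4]
ee_rot: [-180.0, 0.0, -108.0]
force: [-0.1, -0.7, -0.7]
gripper_width: 17.5
```

drive_tool --series '[[1,[0,-0.6,0],[0,0,0]],[1,[0,-1.2,0],[0,0,0]],[1,[0,-1.8,0],[0,0,0]],[1,[0,-2.4,0],[0,0,0]],[1,[0,-3,0],[0,0,0]]]'

```text
time_s: 8.9
ee_pos: [521.9, 164.4, 59.5]
ee_rot: [-180.0, 0.0, -108.0]
force: [-0.1, 0.1, -0.6]
gripper_width: 17.8
```

```bash
cat > q.py <<'E'
from h import *
from plan import *
s=show(); print("Q",Q(s["ee_pos"]).round(2),"FQ",Q(s["force"]).round(2))
E
python3 q.py
```

```text
t8.90 pos [521.9 164.4  59.5] rot [-1.80e+02  1.00e-02 -1.08e+02] F [-0.05  0.12 -0.63] T [-0.03  0.18 -0.08] w17.8 j [ 16.  24. 105.   0.  50. 124.]
Q [445.   318.39  59.47] FQ [-0.09  0.1  -0.63]
```

drive_tool --series '[[1,[0,-0.6,0],[0,0,0]],[1,[0,-1.2,0],[0,0,0]],[1,[0,-1.8,0],[0,0,0]],[1,[0,-2.4,0],[0,0,0]],[1,[0,-3,0],[0,0,0]]]'

```text
time_s: 9.4
ee_pos: [523.7, 163.7, 59.4]
ee_rot: [179.9, -0.0, -108.0]
force: [-4.5, 2.3, 1.2]
gripper_width: 17.7
```

```bash
python3 q.py
```

```text
t9.40 pos [523.7 163.7  59.4] rot [ 1.7988e+02 -1.0000e-02 -1.0801e+02] F [-4.53  2.27  1.19] T [0.42 0.76 0.04] w17.7 j [ 16.  24. 105.   0.  51. 124.]
Q [446.95 318.36  59.39] FQ [-5.01  0.75  1.19]
```

drive_tool --series '[[1,[0,-0.3,0],[0,0,0]],[1,[0,-0.6,0],[0,0,0]],[1,[0,-0.9,0],[0,0,0]],[1,[0,-1.2,0],[0,0,0]],[1,[0,-1.5,0],[0,0,0]]]'

```text
time_s: 9.9
ee_pos: [526.0, 163.2, 59.4]
ee_rot: [180.0, 0.0, -108.0]
force: [-3.9, 3.5, 0.9]
gripper_width: 17.8
```

```bash
python3 q.py
```

```text
t9.90 pos [526.  163.2  59.4] rot [ 1.7997e+02  1.0000e-02 -1.0800e+02] F [-3.85  3.46  0.88] T [0.62 0.93 0.1 ] w17.8 j [ 16.  24. 105.   0.  51. 124.]
Q [449.22 318.52  59.36] FQ [-4.74  2.09  0.88]
```

drive_tool --series '[[1,[0,-0.8,0],[0,0,0]],[1,[0,-1.6,0],[0,0,0]],[1,[0,-2.4,0],[0,0,0]],[1,[0,-3.2,0],[0,0,0]],[1,[0,-4,0],[0,0,0]]]'

```text
time_s: 10.4
ee_pos: [529.5, 161.9, 59.4]
ee_rot: [179.9, 0.0, -108.0]
force: [-5.1, 2.8, 2.5]
gripper_width: 17.3
```

```bash
python3 q.py
```

```text
t10.40 pos [529.5 161.9  59.4] rot [ 179.93    0.   -108.01] F [-5.07  2.77  2.49] T [0.59 1.05 0.12] w17.3 j [ 16.  25. 105.   0.  51. 124.]
Q [452.96 318.42  59.37] FQ [-5.68  1.06  2.49]
```

drive_tool --series '[[1,[0,-0.8,0],[0,0,0]],[1,[0,-1.6,0],[0,0,0]],[1,[0,-2.4,0],[0,0,0]],[1,[0,-3.2,0],[0,0,0]],[1,[0,-4,0],[0,0,0]]]'

```text
time_s: 10.9
ee_pos: [532.2, 160.5, 59.0]
ee_rot: [179.8, -0.1, -108.0]
force: [-4.9, 3.4, 1.2]
gripper_width: 18.0
```

```bash
python3 q.py
```

```text
t10.90 pos [532.2 160.5  59. ] rot [ 1.7981e+02 -7.0000e-02 -1.0802e+02] F [-4.85  3.43  1.19] T [0.58 1.31 0.09] w18.0 j [ 16.  25. 104.   0.  51. 124.]
Q [456.04 317.9   58.96] FQ [-5.68  1.75  1.19]
```

drive_tool --series '[[1,[0,-1,0],[0,0,0]],[1,[0,-2,0],[0,0,0]],[1,[0,-3,0],[0,0,0]],[1,[0,-4,0],[0,0,0]],[1,[0,-5,0],[0,0,0]]]'

```text
time_s: 11.4
ee_pos: [536.5, 159.1, 58.5]
ee_rot: [179.7, -0.1, -108.0]
force: [-5.7, 4.3, -1.6]
gripper_width: 17.8
```

```bash
python3 q.py
```

```text
t11.40 pos [536.5 159.1  58.5] rot [ 1.7974e+02 -8.0000e-02 -1.0802e+02] F [-5.74  4.27 -1.63] T [0.85 1.29 0.17] w17.8 j [ 15.  25. 104.   0.  51. 123.]
Q [460.49 317.9   58.53] FQ [-6.78  2.28 -1.63]
```

drive_tool --series '[[1,[0,-1,-0.2],[0,0,0]],[1,[0,-2,-0.4],[0,0,0]],[1,[0,-3,-0.5],[0,0,0]],[1,[0,-4,-0.5],[0,0,0]],[1,[0,-5,-0.5],[0,0,0]]]'

```text
time_s: 11.9
ee_pos: [542.2, 157.8, 59.3]
ee_rot: [179.8, -0.0, -108.0]
force: [-5.2, 5.0, -1.4]
gripper_width: 17.8
```

```bash
python3 - <<'E'
from h import *
from workcell import env
f=env.grab_frame("side"); pickle.dump(f,open("side4.pkl","wb"))
crop(f,250,130,340,190,8,"s4.png")
f=env.grab_frame("top"); pickle.dump(f,open("top4.pkl","wb"))
crop(f,245,160,295,220,9,"t4.png")
E
python3 q.py
```

```text
t12.00 pos [542.7 157.9  59.4] rot [ 1.7990e+02  2.0000e-02 -1.0801e+02] F [-4.14  4.94 -1.87] T [0.92 0.84 0.14] w17.8 j [ 15.  26. 103.   0.  52. 123.]
Q [466.79 318.69  59.36] FQ [-5.47  3.41 -1.87]
```

View pics/s4.png

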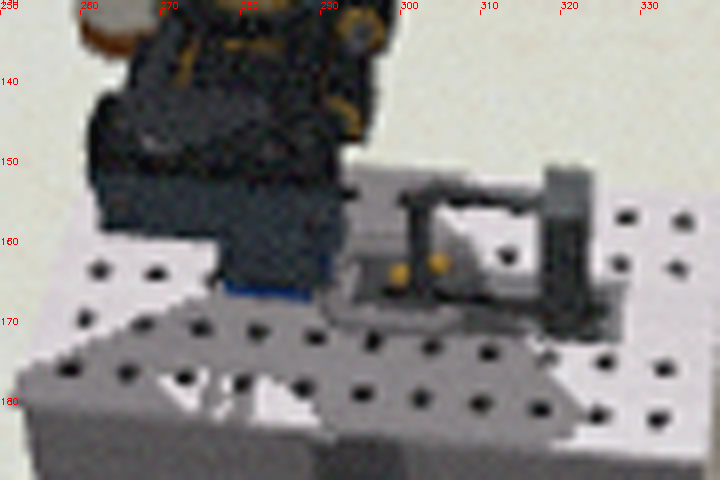

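View pics/t4.png

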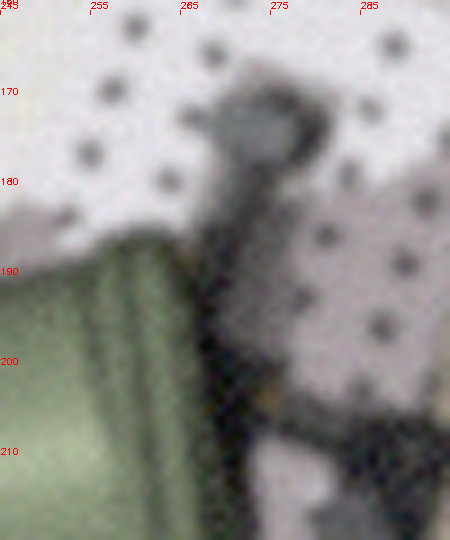

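drive_tool --series '[[1,[0,-1,0],[0,0,0]],[1,[0,-2,0],[0,0,0]],[1,[0,-3,0],[0,0,0]],[1,[0,-4,0],[0,0,0]],[1,[0,-5,0],[0,0,0]]]'

```text
time_s: 12.5
ee_pos: [547.7, 156.4, 59.6]
ee_rot: [179.9, 0.0, -108.0]
force: [-3.4, 4.5, -0.1]
gripper_width: 17.7
```

```bash
python3 q.py
```

```text
t12.50 pos [547.7 156.4  59.6] rot [ 1.7994e+02  4.0000e-02 -1.0801e+02] F [-3.38  4.45 -0.14] T [0.85 0.8  0.13] w17.7 j [ 15.  26. 102.   0.  52. 123.]
Q [472.06 318.81  59.57] FQ [-4.6   3.18 -0.14]
```

drive_tool --series '[[1,[0,-1,0],[0,0,0]],[1,[0,-2,0],[0,0,0]],[1,[0,-3,0],[0,0,0]],[1,[0,-4,0],[0,0,0]],[1,[0,-5,0],[0,0,0]]]'

```text
time_s: 13.0
ee_pos: [554.6, 154.8, 60.4]
ee_rot: [-179.8, 0.1, -108.0]
force: [3.0, 3.7, -0.9]
gripper_width: 17.6
```

```bash
python3 q.py
```

```text
t13.00 pos [554.6 154.8  60.4] rot [-1.7980e+02  1.2000e-01 -1.0799e+02] F [ 3.01  3.71 -0.85] T [ 0.94 -0.32  0.14] w17.6 j [ 14.  26. 102.  -0.  52. 122.]
Q [479.07 319.39  60.42] FQ [ 1.71  4.46 -0.85]
```

drive_tool --series '[[1,[0,-1,0],[0,0,0]],[1,[0,-2,0],[0,0,0]],[1,[0,-3,0],[0,0,0]],[1,[0,-4,0],[0,0,0]],[1,[0,-5,0],[0,0,0]]]'

```text
time_s: 13.5
ee_pos: [557.5, 152.4, 59.9]
ee_rot: [180.0, -0.0, -108.0]
force: [-0.2, -0.6, -0.2]
gripper_width: 17.7
```

```bash
python3 q.py
```

```text
t13.50 pos [557.5 152.4  59.9] rot [ 1.7999e+02 -2.0000e-02 -1.0801e+02] F [-0.15 -0.65 -0.2 ] T [-0.01  0.23 -0.  ] w17.7 j [ 14.  26. 101.  -0.  52. 122.]
Q [482.57 318.11  59.89] FQ [ 0.06 -0.67 -0.2 ]
```

```bash
python3 - <<'E'
from h import *
from workcell import env
f=env.grab_frame("side"); pickle.dump(f,open("side5.pkl","wb"))
crop(f,270,130,340,190,9,"s5.png")
E
python3 q.py
```

```text
t13.55 pos [557.7 152.5  59.9] rot [-1.7999e+02 -1.0000e-02 -1.0801e+02] F [ 0.47  0.5  -0.27] T [-0.    0.15  0.04] w17.7 j [ 14.  26. 101.  -0.  52. 122.]
Q [482.75 318.23  59.92] FQ [ 0.29  0.62 -0.27]
```

View pics/s5.png

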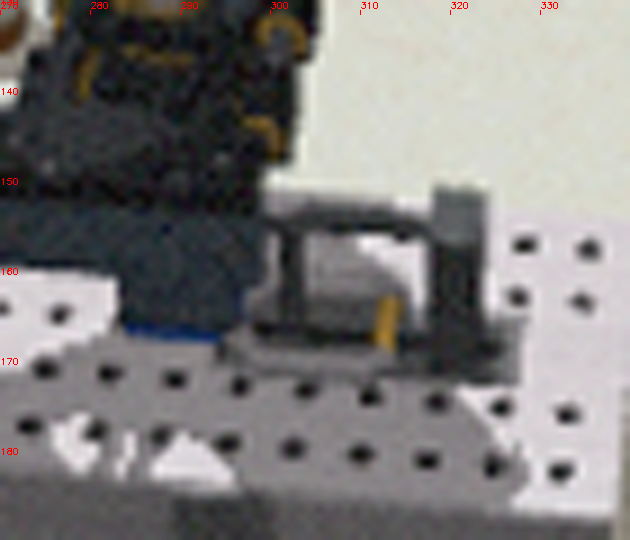

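drive_tool --series '[[1,[0,3,0],[0,0,0]],[1,[0,7,0],[0,0,0]],[1,[0,11,0],[0,0,0]],[1,[0,15,0],[0,0,0]],[1,[0,17,0],[0,0,0]]]'

```text
time_s: 14.05
ee_pos: [540.7, 158.2, 60.0]
ee_rot: [180.0, -0.0, -108.0]
force: [-0.0, 0.5, -0.4]
gripper_width: 17.6
```

```bash
python3 q.py
```

```text
t14.05 pos [540.7 158.2  60. ] rot [ 1.7998e+02 -1.0000e-02 -1.0798e+02] F [-0.    0.54 -0.41] T [-0.07  0.21  0.01] w17.6 j [ 15.  25. 103.   0.  51. 123.]
Q [464.81 318.37  59.96] FQ [-0.17  0.52 -0.41]
```

drive_tool --series '[[1,[0,0.5,0],[0,0,0]],[1,[0,1,0],[0,0,0]],[1,[0,1.5,0],[0,0,0]],[1,[0,2,0],[0,0,0]],[1,[0,2.5,0],[0,0,0]]]'

```text
time_s: 14.55
ee_pos: [539.0, 158.8, 59.9]
ee_rot: [180.0, 0.0, -108.0]
force: [0.1, -0.2, -0.9]
gripper_width: 17.5
```

```bash
python3 q.py
```

```text
t14.55 pos [539.  158.8  59.9] rot [ 180.      0.   -108.01] F [ 0.08 -0.19 -0.92] T [-0.04  0.14  0.02] w17.5 j [ 15.  25. 103.   0.  51. 123.]
Q [463.   318.39  59.89] FQ [ 0.14 -0.16 -0.92]
```

drive_tool --series '[[1,[0,0.4,0],[0,0,0]],[1,[0,0.8,0],[0,0,0]],[1,[0,1.2,0],[0,0,0]],[1,[0,1.5,0],[0,0,0]],[1,[0,1.5,0],[0,0,0]]]'

```text
time_s: 15.05
ee_pos: [537.5, 159.3, 59.9]
ee_rot: [180.0, 0.0, -108.0]
force: [2.2, -0.2, -0.8]
gripper_width: 17.8
```

```bash
python3 q.py
```

```text
t15.05 pos [537.5 159.3  59.9] rot [ 180.    0. -108.] F [ 2.17 -0.2  -0.81] T [-0.01  0.19  0.01] w17.8 j [ 15.  25. 104.   0.  51. 123.]
Q [461.42 318.42  59.92] FQ [ 2.13  0.48 -0.81]
```

Contact has begun; pull on in small steps.

drive_tool --series '[[1,[0,0.3,0],[0,0,0]],[1,[0,0.5,0],[0,0,0]],[1,[0,0.7,0],[0,0,0]],[1,[0,0.7,0],[0,0,0]],[1,[0,0.7,0],[0,0,0]]]'

```text
time_s: 15.55
ee_pos: [537.0, 159.5, 60.0]
ee_rot: [-180.0, 0.0, -108.0]
force: [0.3, -0.5, -1.8]
gripper_width: 17.8
```

```bash
python3 q.py
```

```text
t15.55 pos [537.  159.5  60. ] rot [-1.7999e+02  1.0000e-02 -1.0800e+02] F [ 0.34 -0.48 -1.83] T [-0.06  0.13  0.02] w17.8 j [ 15.  25. 104.   0.  51. 123.]
Q [460.85 318.41  59.96] FQ [ 0.47 -0.35 -1.83]
```

drive_tool --series '[[1,[0,0.3,0],[0,0,0]],[1,[0,0.6,0],[0,0,0]],[1,[0,0.9,0],[0,0,0]],[1,[0,1,0],[0,0,0]],[1,[0,1,0],[0,0,0]]]'

```text
time_s: 16.05
ee_pos: [536.6, 159.6, 60.0]
ee_rot: [-179.9, 0.0, -108.0]
force: [4.1, -1.7, -2.3]
gripper_width: 17.5
```

```bash
python3 q.py
```

```text
t16.05 pos [536.6 159.6  60. ] rot [-1.7992e+02  2.0000e-02 -1.0800e+02] F [ 4.07 -1.67 -2.27] T [-0.38 -0.43 -0.04] w17.5 j [ 15.  25. 104.  -0.  51. 123.]
Q [460.48 318.47  60.03] FQ [ 4.39 -0.32 -2.27]
```

drive_tool --series '[[1,[0,0.2,0],[0,0,0]],[1,[0,0.4,0],[0,0,0]],[1,[0,0.4,0],[0,0,0]],[1,[0,0.4,0],[0,0,0]],[1,[0,0.4,0],[0,0,0]]]'

```text
time_s: 16.55
ee_pos: [536.5, 159.7, 60.1]
ee_rot: [-179.9, 0.0, -108.0]
force: [4.2, -2.7, -3.2]
gripper_width: 18.1
```

```bash
python3 q.py
```

```text
t16.55 pos [536.5 159.7  60.1] rot [-1.7989e+02  3.0000e-02 -1.0799e+02] F [ 4.25 -2.75 -3.2 ] T [-0.47 -0.67 -0.1 ] w18.1 j [ 15.  25. 104.  -0.  51. 123.]
Q [460.37 318.49  60.05] FQ [ 4.89 -1.29 -3.2 ]
```

drive_tool --series '[[1,[0,0.2,0],[0,0,0]],[1,[0,0.4,0],[0,0,0]],[1,[0,0.5,0],[0,0,0]],[1,[0,0.5,0],[0,0,0]],[1,[0,0.5,0],[0,0,0]]]'

```text
time_s: 17.05
ee_pos: [536.5, 159.7, 60.0]
ee_rot: [-179.8, 0.0, -108.0]
force: [5.6, -3.0, -4.0]
gripper_width: 17.6
```

```bash
python3 q.py
```

```text
t17.05 pos [536.5 159.7  60. ] rot [-1.7984e+02  3.0000e-02 -1.0799e+02] F [ 5.65 -3.05 -3.96] T [-0.6  -0.81 -0.02] w17.6 j [ 15.  25. 104.  -0.  51. 123.]
Q [460.29 318.49  60.02] FQ [ 6.32 -1.14 -3.96]
```

drive_tool --series '[[1,[0,0,0],[0,0,0]],[1,[0,0,0],[0,0,0]],[1,[0,0,0],[0,0,0]],[1,[0,0,0],[0,0,0]],[1,[0,0,0],[0,0,0]]]'

```text
time_s: 17.55
ee_pos: [536.4, 159.7, 60.0]
ee_rot: [-179.8, 0.0, -108.0]
force: [6.4, -3.3, -4.5]
gripper_width: 17.8
```

```bash
python3 - <<'E'
from h import *
from workcell import env
f=env.grab_frame("side"); pickle.dump(f,open("side6.pkl","wb"))
crop(f,270,130,340,190,9,"s6.png")
E
python3 q.py
```

```text
t17.60 pos [536.5 159.7  60. ] rot [-1.7984e+02  3.0000e-02 -1.0799e+02] F [ 6.17 -3.71 -3.86] T [-0.57 -0.82 -0.08] w17.8 j [ 15.  25. 104.  -0.  51. 123.]
Q [460.3  318.5   60.05] FQ [ 7.02 -1.61 -3.86]
```

View pics/s6.png

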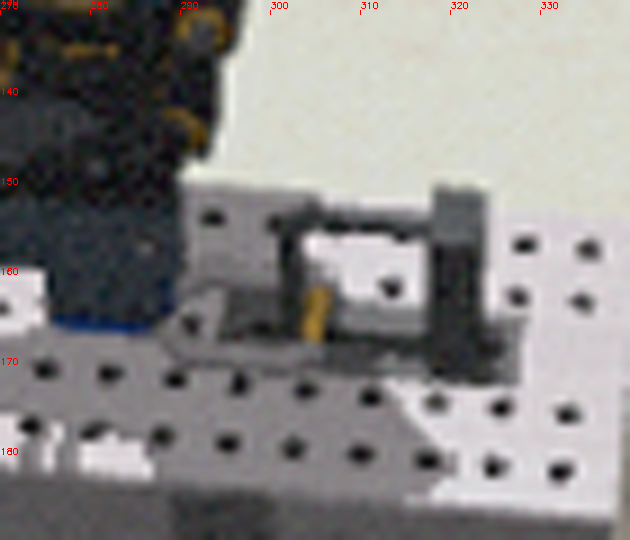

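drive_tool --series '[[1,[0,-1,0],[0,0,0]],[1,[0,-3,0],[0,0,0]],[1,[0,-5,0.5],[0,0,0]],[1,[0,-7,1],[0,0,0]],[1,[0,-10,1.5],[0,0,0]]]'

```text
time_s: 18.1
ee_pos: [544.1, 157.1, 58.3]
ee_rot: [179.9, -0.0, -108.0]
force: [-0.2, -0.4, -1.2]
gripper_width: 17.9
```

drive_tool --series '[[1,[0,0,0.3],[0,0,0]],[1,[0,0,0.6],[0,0,0]],[1,[0,0,0.9],[0,0,0]],[1,[0,0,0.9],[0,0,0]],[1,[0,0,0.9],[0,0,0]]]'

```text
time_s: 18.6
ee_pos: [544.5, 157.0, 57.5]
ee_rot: [180.0, 0.0, -108.0]
force: [0.1, -0.4, -1.5]
gripper_width: 17.7
```

```bash
python3 q.py
```

```text
t18.60 pos [544.5 157.   57.5] rot [ 179.99    0.   -108.  ] F [ 0.07 -0.42 -1.45] T [-0.05  0.17 -0.01] w17.7 j [ 15.  26. 103.   0.  51. 123.]
Q [468.8  318.41  57.54] FQ [ 0.2  -0.38 -1.45]
```

drive_tool --series '[[1,[0,0,0.2],[0,0,0]],[1,[0,0,0.4],[0,0,0]],[1,[0,0,0.6],[0,0,0]],[1,[0,0,0.6],[0,0,0]],[1,[0,0,0.6],[0,0,0]]]'

```text
time_s: 19.1
ee_pos: [544.6, 157.0, 57.3]
ee_rot: [-180.0, 0.0, -108.0]
force: [-2.3, -0.4, 3.8]
gripper_width: 18.0
```

drive_tool --series '[[0.6,[0,0,0],[0,0,0]],[0.6,[0,0,0],[0,0,0]],[0.6,[0,0,0],[0,0,0]],[0.6,[0,0,0],[0,0,0]],[0.6,[0,0,0],[0,0,0]]]'

```text
time_s: 19.6
ee_pos: [544.6, 157.0, 56.8]
ee_rot: [180.0, 0.0, -108.0]
force: [0.5, 0.2, -0.8]
gripper_width: 36.5
```

```bash
python3 - <<'E'
from h import *
from workcell import env
f=env.grab_frame("side"); crop(f,250,120,340,190,8,"s7.png")
E
python3 q.py
```

```text
t19.65 pos [544.6 157.   56.9] rot [ 180.    0. -108.] F [ 0.24 -0.22  0.66] T [ 0.01  0.2  -0.04] w36.6 j [ 15.  26. 103.   0.  51. 123.]
Q [468.9  318.43  56.86] FQ [ 0.3  -0.13  0.66]
```

View pics/s7.png

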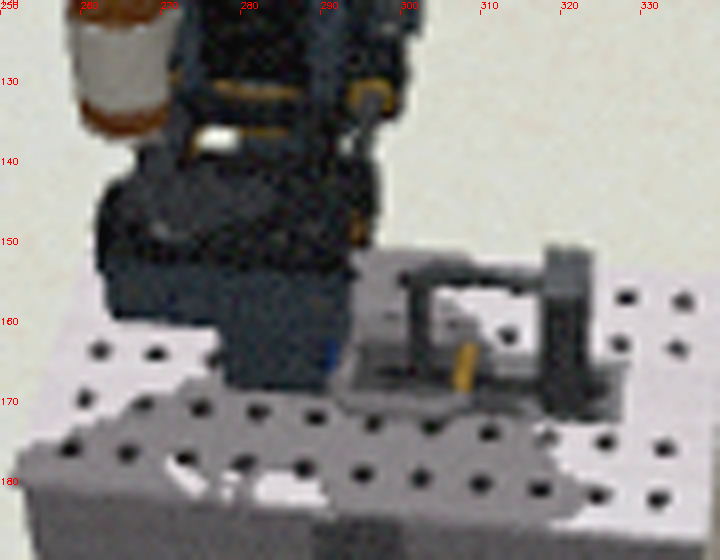

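Clip lies down with the bar (column 302) inside the loop and the gate (column 307) shut; fingers are open. Now lift straight up and back off.

drive_tool --series '[[0.6,[0,0,-8],[0,0,0]],[0.6,[0,0,-25],[0,0,0]],[0.6,[0,0,-50],[0,0,0]],[0.6,[0,0,-80],[0,0,0]],[0.6,[0,0,-110],[0,0,0]]]'

```text
time_s: 20.15
ee_pos: [544.5, 157.0, 168.5]
ee_rot: [-180.0, 0.0, -108.0]
force: [0.3, 1.4, 0.3]
gripper_width: 36.5
```

drive_tool --series '[[0.6,[0,30,-20],[0,0,0]],[0.6,[0,60,-40],[0,0,0]],[0.6,[0,90,-50],[0,0,0]],[0.6,[0,120,-50],[0,0,0]],[0.6,[0,140,-50],[0,0,0]]]'

```text
time_s: 20.65
ee_pos: [409.8, 200.6, 217.9]
ee_rot: [-180.0, 0.1, -108.0]
force: [0.3, 0.3, 0.5]
gripper_width: 36.4
```

```bash
python3 - <<'E'
from h import *
from workcell import env
for n in("top","side"):
    f=env.grab_frame(n); pickle.dump(f,open(f"{n}8.pkl","wb"))
crop(L("side8"),250,120,340,190,8,"s8.png")
cv2.imwrite("pics/side8.png",L("side8")["image"][:,:,::-1])
crop(L("top8"),225,140,310,250,5,"t8.png")
# bystanders: compare frames
for n,rois in (("top",[(340,90,380,180),(372,125,395,175),(425,130,448,178),(170,205,202,232)]),("side",[(390,205,430,245),(350,245,405,275),(368,298,422,332),(250,98,278,142)])):
    a,b=L(n+"0")["image"].astype(int),L(n+"8")["image"].astype(int)
    for r in rois: print(n,r,np.abs(a-b)[r[1]:r[3],r[0]:r[2]].mean().round(2))
E
python3 q.py
```

```text
top (340, 90, 380, 180) 8.89
top (372, 125, 395, 175) 8.73
top (425, 130, 448, 178) 8.29
top (170, 205, 202, 232) 7.54
side (390, 205, 430, 245) 3.14
side (350, 245, 405, 275) 3.2
side (368, 298, 422, 332) 3.41
side (250, 98, 278, 142) 3.24
t20.75 pos [409.4 200.6 217.4] rot [ 1.7999e+02  1.0000e-02 -1.0789e+02] F [ 2.    0.14 -0.52] T [0.04 0.19 0.04] w36.7 j [ 25.   7. 104.   0.  69. 133.]
Q [326.82 317.86 217.43] FQ [ 1.86  0.76 -0.52]
```

View pics/s8.png

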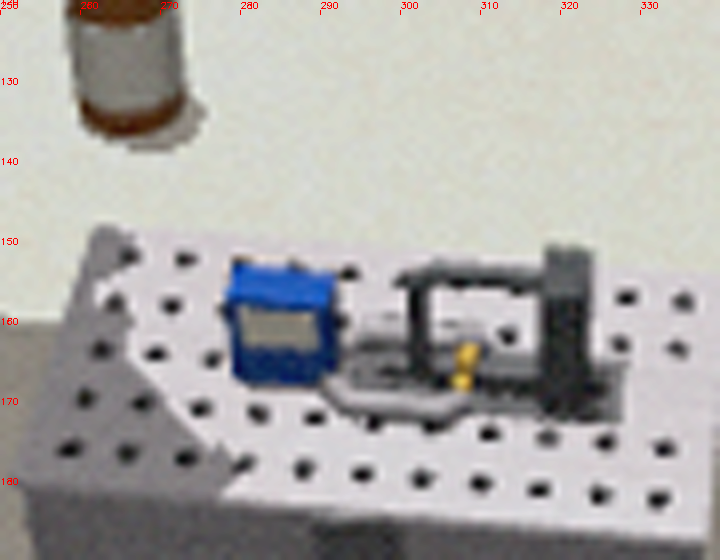

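View pics/t8.png

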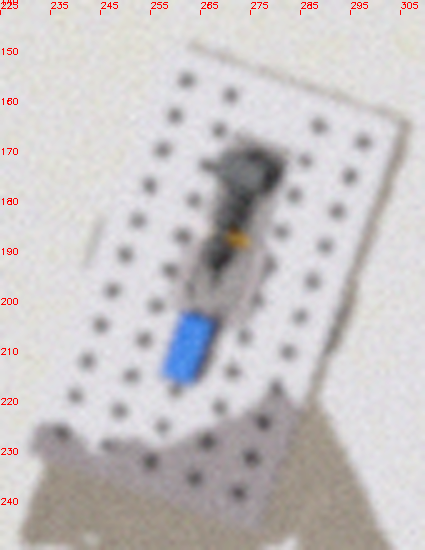

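```bash
python3 -c "
from workcell import env
print(env.job_done())"
```

```text
the job is handed in; nothing more can be done
None
```

The blue clip is on the eye's bar with its gate shut, lying flat on the lid. I handed the job in at about 21 s of robot time; no verdict was reported.

- **Push:** I gripped the block at a measured width of 18 mm and pushed the clip on along the eye's x. The readings, taken every half second, stayed at about 5 to 7 N forward, and adding the sideways part gave at most about 7 N. They fell to zero when the gate sprung shut. A picture then showed the gate straight and the bar inside the loop.
- **Tug:** Drawn back, the shut gate caught the bar about where expected. The pull rose to 6–7 N and held for over half a second.
- **Release:** I eased the clip forward about 8 mm, set it down on the lid, opened the fingers and backed the arm away.

**Last checks:**
- The final pictures show the clip flat, the bar inside the loop, the gate shut and the arm clear.
- The bottle, bowl, buffer block and scissors show only image noise against the first pictures.

**Uncertain readings:**
- A 2 N reading early in the tug was gone at the next step, so I did not count it as contact.
- The tug also showed a downward force of about 4 N that I could not explain.
- I judged the gate shut from the pictures, because its angle cannot be read directly.

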